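# Prop the chest lid on its stay

## Robot

A 6-joint arm with a two-finger parallel gripper is mounted at the origin on a cart in front of the work surface, level with it; the furniture and walls round the work are solid. World frame = base frame: x ahead of the robot, y to its left, z up, the work surface at z = 0. Lengths are in m, angles in rad, forces in N, time in s.
With the tool pointing down it reaches from about 0.25 to 0.85 m from the base axis. Payload 12.5 kg.
Tool frame: the origin (TCP) lies midway between the tips of the shut fingers; the grasp point (between the pads) lies 19 mm behind it; z points along the fingers, y is the line along which they close (so a half turn about z gives the same grasp; the last joint's range is limited). The gripper opens to 93 mm and grips with 3 to 60 N. Pads are 15 mm wide; open, the fingers measure 128 mm over their backs; the gripper's body (75 mm by 188 mm) begins 65 mm behind the grasp point.
Start: joints at [1.076, 0.351, 1.652, -0, 1.139, -0.085], TCP at [0.219, 0.504, 0.219] pointing down, gripper open.
Joint ranges: [-2.75, 2.75], [-0.79, 2.1], [0.01, 2.65], [-1.57, 4.71], [0.07, 3.14], [-2.87, 2.87]. Speed limits (rad/s): [2.22, 2.22, 2.79, 3.14, 3.14, 3.14].

## Interface

Orientations are given as a rotation vector (axis times angle).
In Python, from rig import manip gives the robot as it stands. Calls block until the motion is done:
- manip.move_ptp(position, orientation): joint-space move of the TCP to a pose.
- manip.line_to(position, orientation=None, max_speed=0.15, stop_force=None): straight line of the TCP; orientation=None keeps the orientation; max_speed is the mean speed in m/s. With stop_force (N) it stops when the force on the tool has changed by that much, and returns True; else False.
- manip.move_j(angles): joint-space move.
- manip.release() and manip.gripper_close(grip_force=None): open the fingers fully, or close them until they stop; grip_force is the grip in N (None keeps the last).
- manip.wait(seconds).
- manip.ik(position, orientation): joint angles nearest the present ones, or None.
- manip.get_state(): the state.
- manip.camera(name): name is "scene" or "top" or "wrist"; returns the picture (480x640x3 uint8, red, green, blue); there is no depth.
- manip.get_calibration(name): a dict with "fx", "fy", "cx", "cy" (pixels), "rvec" (rotation vector, rad) and "tvec" (3), from world to camera coordinates, as OpenCV has them. Camera axes: x right, y down, z forward; pixel columns grow to the right and rows downward; lengths in m; the calibration is good to about 2 mm. A picture is of the moment at which its call begins: read the wrist's pose just before it. get_calibration takes no time and is no camera call; for the wrist camera it gives the pose at the moment of the call.
A pose or a line that the arm cannot do raises manip.IKError and nothing moves.
- manip.job_done(): hands the job in; it is judged then, once.
The state is a dict: "time": time; "joints": joint angles; "dq": joint speeds; "joint_efforts": joint torques, N m; "tcp_pos": TCP position; "tcp_rot": TCP orientation; "ft_force": force on the tool from outside, world axes, zero at the start; "moment": the same for the moment, N m; "width": finger opening in m; "finger_force": force on a finger pad.
Only numpy, scipy, OpenCV 4.12 (cv2) and the standard library are available. Lean on these libraries where they do the work, as an engineer would, in place of code of your own. Each camera call takes 0.05 s, during which the arm holds its last target. There are 200 camera calls.

## Task

Prop the wooden chest's lid half open on its stay: lift the lid by its front lip and lay it back until it leans on its stop, flip the stay inside up past upright until it stands against its own stop, then bring the lid forward and let it down gently, never dropping it, so that it rests on the stay. Leave the things in and around the chest where they are.

Things in the scene. Friction and masses are not known exactly. Their poses are not given: they have to be found in the camera images.
- chest: open-topped wooden chest, heavy and fixed to the bench; 155 (its x) x 220 (its y) x 85 mm high, walls and floor 10 mm. Origin at the centre of its underside; its x points away from the robot to the hinge side, y to the left along the hinge, z up. Its wooden lid is a plain board 12 mm thick and 240 mm wide, without knob or handle; shut, it lies 2 mm above the rim and juts out 25 mm beyond the chest's front wall, so it can be lifted under that front lip only. No latch.
- lid (a joint): angle of the lid about its hinge, rad: 0 shut, 1.57 upright, 1.70 leaning back on its stop. The hinge is free: the lid (0.4 kg) falls shut if let go below 1.50, falls back onto its stop above that, and stays leaning back by itself when at 1.70. Resting on the raised stay it reads 0.87 (50 degrees)
- lid_hinge (a point): point on the lid's hinge axis, at the middle of its width; fixed to the chest 77.5 mm behind and 87 mm above the chest's origin. The axis runs along the chest's y; the lid's underside lies in the plane through the axis
- lid_edge (a point): middle of the lid's free (front) edge, at half thickness (6 mm above the underside), 175 mm from the hinge axis; moves with the lid
- stay (a joint): angle of the stay about its pivot, rad: 0 lying flat inside the chest, 1.57 upright, 1.745 (100 degrees) leaning on its own stop a little past upright, where it stays by itself; it falls back flat if let go before about 1.57. Free hinge, 70 g
- stay_pivot (a point): the stay's pivot inside the chest, 60 mm left (chest +y) of and 64 mm above the chest's origin; its axis runs along the chest's x. Two bracket cheeks 33 mm wide overall (along the chest's x), 26 mm along y, stand on both sides of it, with a 50 mm high stop block of 8 mm behind; a 16 mm wide rest stands under the lying stay, 43 to 55 mm from the pivot
- stay_tip (a point): centre of the 18 mm ball at the end of the stay, a 14 mm square wooden bar; 103 mm from the pivot. Lying flat the stay points to the chest's right (-y), its centre line 64 mm above the bench, with free space under and beside the 45 mm next to the ball (the shims lie lower, on the chest's floor, their top 19 mm above the bench). Moves with the stay
- shim_stack: stack of thin wooden shims 35x90x9 mm, lying inside the chest along its front wall; leave alone. Origin at the centre of its underside
- nail_jar: screw-top jar, 63 mm across, 76 high, standing beside the chest's left (+y) side; leave alone. Origin at the centre of its underside
- sanding_block: brown block 59x99x33 mm, beside the chest's left side; leave alone. Origin at the centre of its underside
- glue_pot: brown open pot, 70 mm across, 62 high, to the right (-y) of the chest; leave alone. Origin at the centre of its underside
- screw_box: cardboard box 55x85x38 mm, farther left; leave alone. Origin at the centre of its underside
- pliers: red-handled pliers 42x185x12 mm, front left; leave alone. Origin at the centre of its underside
- wood_wedge: wooden wedge 44x93x14 mm, on the right; leave alone. Origin at the centre of its underside

How it is judged:
On the way, in this order (a step that is already met when the one before it is completed fails the run):
1. the lid leans back on its stop (value of joint lid above 1.62 rad and value of joint stay below 1 rad), for 0.2 s.
2. the stay stands against its stop while the lid still leans back (value of joint stay above 1.66 rad and value of joint lid above 1.57 rad), for 0.2 s.
At the end, for the whole second after the job is handed in: the lid is at rest half open (0.82 to 0.93 rad), its weight on the stay (over 0.3 N between them), and the stay stands at its stop (over 1.68 rad) (value of joint lid between 0.82 and 0.93 rad and value of joint stay above 1.68 rad and contact force between lid and stay above 0.3 N and velocity of joint lid between -0.05 and 0.05 rad/s); the robot touches nothing.
It fails at once if the lid falls: it closes faster than 2.5 rad/s (0.44 m/s at its front edge) (velocity of joint lid below -2.5 rad/s).
It fails at once if one of the things in or around the chest is moved more than 30 mm (distance of any of shim_stack, nail_jar, sanding_block, glue_pot, screw_box, pliers, wood_wedge from where it was at the start of the episode above 0.03 m).
It also fails if it takes over 72 s, if anything falls off the work surface, if the arm or the gripper's body presses on something with over 40 N, if the wrist force passes 120 N, or if a joint passes its speed limit or range.

## Working session

There is one attempt and no reset: what is moved stays moved. The work goes in short steps, each a Python script; the robot and the scene stay as the last script left them, time stands still between calls to the robot, and variables do not carry over. Pictures are saved under pics/ and viewed, at most 11 in all, crops included, and the job is handed in when it is done.

```bash
mkdir -p pics; ls; python3 - <<'E'
from rig import manip
import cv2
for n in("scene","top"):
    im=manip.camera(n); cv2.imwrite(f"pics/{n}0.png",im[:,:,::-1]); print(n,manip.get_calibration(n))
s=manip.get_state(); print(s)
E
```

```text
pics
scene {'fx': 508.59955304994503, 'fy': 508.59955304994503, 'cx': 320.47980362522645, 'cy': 235.64897616665206, 'rvec': array([ 2.29670257, -1.01738212,  0.35842677]), 'tvec': array([-0.32600678,  0.35750808,  0.965642  ])}
top {'fx': 563.3597332705192, 'fy': 563.3597332705192, 'cx': 326.5618966630176, 'cy': 240.14469353585991, 'rvec': array([ 2.15879133, -2.15485525,  0.09821181]), 'tvec': array([0.03011715, 0.5170714 , 1.34869086])}
{'time': 0.1, 'joints': array([ 1.07640397e+00,  3.51165055e-01,  1.65233239e+00,  4.76863573e-07,
        1.13910187e+00, -8.46096414e-02]), 'dq': array([-8.11733555e-05,  5.25020592e-04, -2.19380191e-03,  2.71195216e-04,
       -1.09391203e-04,  4.22087935e-04]), 'joint_efforts': array([ 1.46998042e-03, -4.98034966e+01, -2.85711461e+01,  7.01256632e-02,
        2.38045090e-02, -6.30957857e-05]), 'tcp_pos': array([0.21896513, 0.50420935, 0.21817527]), 'tcp_rot': array([-6.39132606e-01, -3.07559806e+00,  1.51512698e-03]), 'ft_force': array([-0.19775053, -0.56215482, -0.15587601]), 'moment': array([ 0.01496338,  0.07163021, -0.03927302]), 'finger_force': 0.0, 'width': 0.0933224184394644}
```

View pics/top0.png

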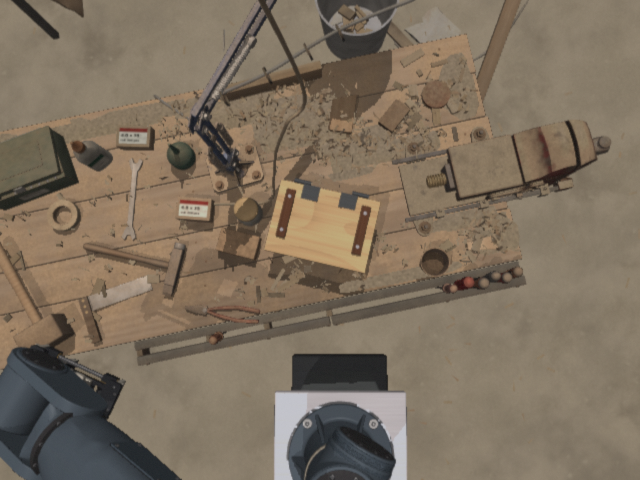

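View pics/scene0.png

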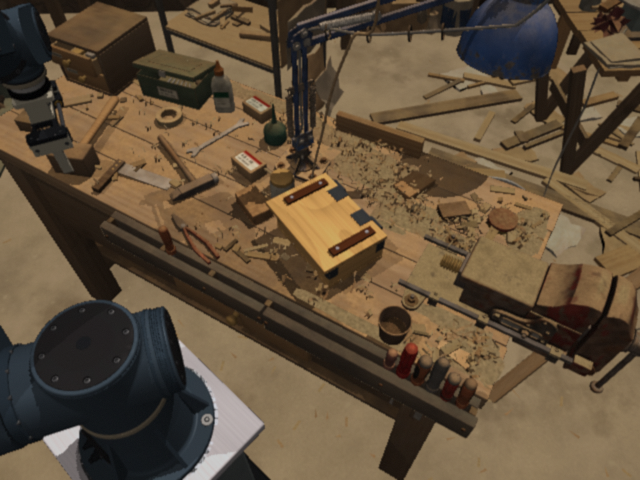

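The top view shows the lid with corners near (283,181), (379,196), (367,271) and (266,256), its hinges at the upper edge. A lamp stands behind it to the left, around (225,160), the jar and block touch its left side, and the pot is at (434,262).

```bash
cat > h.py <<'E'
import numpy as np, cv2
from scipy.spatial.transform import Rotation as R
def ray(cal,uv):
    K=np.array([[cal['fx'],0,cal['cx']],[0,cal['fy'],cal['cy']],[0,0,1]]);Rm=R.from_rotvec(cal['rvec']).as_matrix()
    d=Rm.T@np.linalg.solve(K,[uv[0],uv[1],1.]); return -Rm.T@cal['tvec'],d
def onz(cal,uv,z):
    c,d=ray(cal,uv); return c+d*(z-c[2])/d[2]
def proj(cal,p):
    K=np.array([[cal['fx'],0,cal['cx']],[0,cal['fy'],cal['cy']],[0,0,1]]);
    q=K@(R.from_rotvec(cal['rvec']).as_matrix()@np.array(p)+cal['tvec']); return q[:2]/q[2]
E
python3 - <<'E'
from rig import manip
from h import *
for n in("top","scene"):
    im=cv2.imread(f"pics/{n}0.png");cal=manip.get_calibration(n)
    hsv=cv2.cvtColor(im,cv2.COLOR_BGR2HSV)
    x0,y0,x1,y1=(255,170,390,285) if n=="top" else (255,165,400,285)
    print(hsv[240,320] if n=="top" else hsv[215,320])
    m=cv2.inRange(hsv,(12,80,150),(30,255,255)); k=np.zeros_like(m);k[y0:y1,x0:x1]=m[y0:y1,x0:x1]
    k=cv2.morphologyEx(k,cv2.MORPH_OPEN,np.ones((3,3)))
    c=max(cv2.findContours(k,0,2)[0],key=cv2.contourArea);h=cv2.convexHull(c)
    q=cv2.approxPolyDP(h,5,True)[:,0]; print(n,cv2.contourArea(h),q.tolist())
    P=np.array([onz(cal,p,.099)[:2] for p in h[:,0]],np.float32); r=cv2.minAreaRect(P);print(r,cv2.boxPoints(r))
    print("camera",ray(cal,(0,0))[0])
E
```

```text
[ 19  97 190]
top 8343.0 [[277, 170], [379, 201], [364, 272], [264, 249]]
((0.5575888156890869, 0.04461859166622162), (0.25234609842300415, 0.19507724046707153), 77.0165023803711) [[ 0.43419644 -0.05641478]
 [ 0.6242865  -0.10024286]
 [ 0.68098116  0.14565197]
 [ 0.49089116  0.18948004]]
camera [0.36723205 0.00615583 1.39726148]
[ 17 146 199]
scene 7274.5 [[267, 201], [322, 169], [398, 234], [399, 246], [323, 270]]
((0.5422752499580383, 0.023689836263656616), (0.2953132390975952, 0.19017991423606873), 81.3721923828125) [[ 0.42611063 -0.10803092]
 [ 0.61413836 -0.1365608 ]
 [ 0.6584399   0.15541059]
 [ 0.47041214  0.18394047]]
camera [-0.01858849 -0.4492476   0.98203258]
```

```bash
python3 - <<'E'
import cv2
a=cv2.imread("pics/top0.png")[165:285,250:395];b=cv2.imread("pics/scene0.png")[160:290,255:400]
cv2.imwrite("pics/c.png",cv2.resize(a,(725,600),interpolation=cv2.INTER_CUBIC))
E
```

```text
(no output)
```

View pics/c.png

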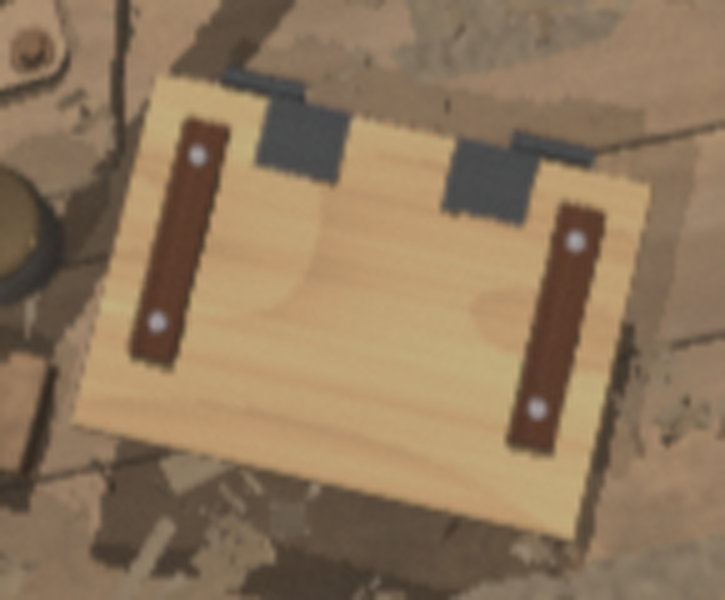

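The enlarged crop shows the lid's corners at crop pixels (158,77), (649,184), (574,540) and (74,424), at 5x scale. It is a clean rectangle with its hinges on the far side.

```bash
python3 - <<'E'
from rig import manip
from h import *
cal=manip.get_calibration("top"); cs=manip.get_calibration("scene")
uv=np.array([(158,77),(649,184),(574,540),(74,424)])/5+[250,165]
P=np.array([onz(cal,p,.099) for p in uv]); print(P.round(4))
bl,br,fr,fl=P[:,:2]
print([np.linalg.norm(a-b).round(4) for a,b in((bl,br),(fl,fr),(bl,fl),(br,fr))])
y=(bl-br)+(fl-fr); x=(bl-fl)+(br-fr)
print(np.degrees(np.arctan2(-y[0],y[1])),np.degrees(np.arctan2(x[1],x[0])))
ya=np.arctan2(-y[0]+x[1],y[1]+x[0]); X=np.array([np.cos(ya),np.sin(ya)])
c=P[:,:2].mean(0); print("yaw",ya,"front mid",(fl+fr)/2,"from ctr",c-X*.0875,"hinge",c+X*.0875,"backmid",(bl+br)/2)
for p in P: print(proj(cs,p).round(1))
# IK tests
Xv=np.array([*X,0]);Z=np.array([0,0,1.]);Y=np.cross(Z,Xv)
H=np.array([*(c+X*.0875),.087])
for tilt in(0,-15,15,30,45):
  t=np.radians(tilt); z=np.cos(t)*Xv-np.sin(t)*Z
  for yy in (Y,-Y):
    r=R.from_matrix(np.stack([np.cross(yy,z),yy,z],1)).as_rotvec()
    print(tilt,[None if (q:=manip.ik(H+.16*(-np.cos(a)*Xv+np.sin(a)*Z),r)) is None else q.round(2).tolist() for a in(-.06,.5,1,1.7)])
E
```

```text
[[ 0.6504  0.1358  0.099 ]
 [ 0.5994 -0.0941  0.099 ]
 [ 0.4333 -0.0584  0.099 ]
 [ 0.4867  0.173   0.099 ]]
[np.float64(0.2356), np.float64(0.2375), np.float64(0.1679), np.float64(0.1698)]
-12.748701747442077 -12.45479432108447
yaw -0.2203699518590296 front mid [0.45998642 0.05725714] from ctr [0.45705019 0.05817383] hinge [0.6278181  0.01992047] backmid [0.62488187 0.02083717]
[324.5 172.8]
[386.6 234.7]
[324.5 271.7]
[265.7 202. ]
0 [[0.32, 1.14, 2.42, 3.72, 1.93, 1.8], [0.28, 0.83, 2.49, 3.65, 1.73, 1.66], [0.19, 0.6, 2.42, 3.55, 1.46, 1.52], [0.08, 0.57, 2.21, 3.46, 1.22, 1.46]]
0 [[0.32, 1.14, 2.42, 3.72, 1.93, -1.34], [0.28, 0.83, 2.49, 3.65, 1.73, -1.48], [0.19, 0.6, 2.42, 3.55, 1.46, -1.62], [0.08, 0.57, 2.21, 3.46, 1.22, -1.68]]
-15 [[0.3, 1.33, 2.29, 3.8, 2.24, 1.87], [0.26, 1.07, 2.4, 3.69, 2.11, 1.74], [0.18, 0.84, 2.37, 3.55, 1.89, 1.6], [0.07, 0.76, 2.16, 3.42, 1.63, 1.51]]
-15 [[0.3, 1.33, 2.29, 3.8, 2.24, -1.27], [0.26, 1.07, 2.4, 3.69, 2.11, -1.4], [0.18, 0.84, 2.37, 3.55, 1.89, -1.55], [0.07, 0.76, 2.16, 3.42, 1.63, -1.63]]
15 [[0.3, 0.89, 2.49, 3.64, 1.52, 1.69], 
[... 164 characters left out ...]
5, 2.51, 3.63, 1.23, -1.61], [0.18, 0.36, 2.41, 3.61, 0.96, -1.75], [0.07, 0.4, 2.17, 3.55, 0.77, -1.8]]
30 [[0.25, 0.62, 2.49, 3.62, 1.02, 1.55], [0.21, 0.3, 2.45, 3.73, 0.71, 1.33], [0.14, 0.19, 2.32, 3.85, 0.49, 1.11], [0.05, 0.29, 2.08, 3.9, 0.35, 0.98]]
30 [[0.25, 0.62, 2.49, 3.62, 1.02, -1.59], [0.21, 0.3, 2.45, 3.73, 0.71, -1.81], [0.14, 0.19, 2.32, 3.85, 0.49, -2.03], [0.05, 0.29, 2.08, 3.9, 0.35, -2.16]]
45 [[0.18, 0.42, 2.41, 3.73, 0.51, 1.33], [0.15, 0.18, 2.34, 4.28, 0.29, 0.71], [0.1, 0.13, 2.18, -1.25, 0.24, -0.1], [0.03, 0.26, 1.93, -0.77, 0.25, -0.64]]
45 [[0.18, 0.42, 2.41, 3.73, 0.51, -1.81], [0.15, 0.18, 2.34, 4.28, 0.29, -2.43], None, [0.03, 0.26, 1.93, -0.77, 0.25, 2.5]]
```

The measured rectangle is 237x169 mm, which fits the 240 mm board. The scene-view reprojections agree with its corners to about 2 px. Next I go to the lip with shut fingers and a near-horizontal tool.

```bash
cat >> h.py <<'E'
ya=-0.2203699518590296
X=np.array([np.cos(ya),np.sin(ya),0]);Z=np.array([0,0,1.]);Y=np.cross(Z,X)
H=np.array([.6290,.0197,.087]); O=H-.0775*X-.087*Z   # hinge, chest origin
def ori(z,y):
    z=z/np.linalg.norm(z); y=y-z*(y@z); y/=np.linalg.norm(y)
    return R.from_matrix(np.stack([np.cross(y,z),y,z],1)).as_rotvec()
def fwd(deg,s=1):
    t=np.radians(deg); return ori(np.cos(t)*X-np.sin(t)*Z,s*Y)
E
python3 - <<'E'
from rig import manip
from h import *
s=manip.get_state(); c=ray(manip.get_calibration("wrist"),(320,240))
M=R.from_rotvec(s['tcp_rot']).as_matrix(); print("cam in tool",M.T@(c[0]-s['tcp_pos']),M.T@c[1])
manip.gripper_close(5); print(manip.get_state()['width'])
manip.move_j([1.076,-0.3,1.9,0,0.3,-0.08]); print(manip.get_state()['tcp_pos'])
S=1
p=H-.27*X+.0*Z; 
manip.move_j([1.076,-0.3,1.9,3.6,0.3,-0.08])
for S in(1,-1):
    q=manip.ik(p+[0,0,.05],fwd(10,S)); print(S,q, R.from_rotvec(fwd(10,S)).as_matrix().round(2)[2])
s=manip.get_state();print(s['time'],s['tcp_pos'],s['ft_force'])
E
```

```text
cam in tool [ 0.07137488  0.00044529 -0.16550989] [-0.2722339  -0.00795102  0.96229234]
0.00015366436195502192
[0.22283822 0.51087932 0.57987875]
1 None [-0.98  0.   -0.17]
-1 None [ 0.98  0.   -0.17]
5.8833 [0.25675993 0.4973867  0.7365374 ] [ 0.7895496  -1.02559731  0.37360605]
```

```bash
python3 - <<'E'
from rig import manip
from h import *
for deg in(0,10,15,20):
  for r in(.17,.19,.2,.21,.22,.24):
    for z in(-.015,.0,.05):
      q=manip.ik(H-r*X+z*Z,fwd(deg,-1)); print(deg,r,z,None if q is None else q.round(2).tolist())
E
```

```text
0 0.17 -0.015 [0.34, 1.17, 2.42, 3.75, 1.95, -1.32]
0 0.17 0.0 [0.34, 1.13, 2.44, 3.75, 1.93, -1.33]
0 0.17 0.05 [0.34, 0.96, 2.51, 3.73, 1.84, -1.39]
0 0.19 -0.015 [0.39, 1.2, 2.45, 3.82, 1.98, -1.26]
0 0.19 0.0 [0.39, 1.15, 2.47, 3.81, 1.96, -1.28]
0 0.19 0.05 [0.39, 0.98, 2.54, 3.79, 1.88, -1.35]
0 0.2 -0.015 [0.42, 1.21, 2.46, 3.86, 1.99, -1.23]
0 0.2 0.0 [0.42, 1.17, 2.48, 3.85, 1.97, -1.25]
0 0.2 0.05 [0.42, 1.0, 2.55, 3.82, 1.89, -1.32]
0 0.21 -0.015 [0.45, 1.23, 2.47, 3.9, 2.0, -1.2]
0 0.21 0.0 [0.45, 1.18, 2.49, 3.89, 1.98, -1.22]
0 0.21 0.05 [0.45, 1.01, 2.56, 3.86, 1.9, -1.29]
0 0.22 -0.015 [0.49, 1.24, 2.48, 3.94, 2.0, -1.17]
0 0.22 0.0 [0.49, 1.2, 2.5, 3.93, 1.99, -1.18]
0 0.22 0.05 [0.49, 1.02, 2.57, 3.9, 1.91, -1.26]
0 0.24 -0.015 [0.56, 1.27, 2.5, 4.03, 2.0, -1.1]
0 0.24 0.0 [0.56, 1.23, 2.52, 4.02, 1.99, -1.12]
0 0.24 0.05 [0.56, 1.05, 2.59, 3.99, 1.92, -1.2]
10 0.17 -0.015 [0.33, 1.01, 2.48, 3.69, 1.7, -1.39]
10 0.17 0.0 [0.33, 0.96, 2.5, 3.69, 1.67, -1.41]
10 0.17 0.05 [0.33, 0.77, 2.55, 3.68, 1.54, -1.48]
10 0.19 -0.015 [0.38, 1.04, 2.51, 3.74, 1.73, -1.34]
10 0.1
[... 1756 characters left out ...]
 0.85, 2.54, 3.68, 1.43, -1.44]
20 0.19 0.0 [0.35, 0.79, 2.56, 3.68, 1.39, -1.46]
20 0.19 0.05 [0.35, 0.57, 2.58, 3.71, 1.23, -1.57]
20 0.2 -0.015 [0.37, 0.86, 2.56, 3.7, 1.45, -1.42]
20 0.2 0.0 [0.37, 0.8, 2.57, 3.7, 1.41, -1.44]
20 0.2 0.05 [0.37, 0.57, 2.6, 3.73, 1.24, -1.55]
20 0.21 -0.015 [0.4, 0.87, 2.57, 3.72, 1.47, -1.4]
20 0.21 0.0 [0.4, 0.81, 2.59, 3.73, 1.43, -1.42]
20 0.21 0.05 [0.4, 0.58, 2.61, 3.75, 1.26, -1.54]
20 0.22 -0.015 [0.43, 0.88, 2.59, 3.75, 1.49, -1.37]
20 0.22 0.0 [0.43, 0.82, 2.6, 3.75, 1.44, -1.4]
20 0.22 0.05 [0.43, 0.58, 2.63, 3.78, 1.28, -1.53]
20 0.24 -0.015 [0.5, 0.91, 2.61, 3.81, 1.51, -1.33]
20 0.24 0.0 [0.5, 0.84, 2.63, 3.81, 1.47, -1.36]
20 0.24 0.05 None
```

```bash
python3 - <<'E'
from rig import manip
from h import *
o=fwd(10,-1)
manip.move_ptp(H-.23*X+.05*Z,o); print(manip.get_state()['time'])
manip.line_to(H-.215*X-.016*Z,o)
hit=manip.line_to(H-.161*X-.016*Z,o,max_speed=.08,stop_force=6); s=manip.get_state(); print("in",hit,s['tcp_pos'],s['ft_force'])
cv2.imwrite("pics/in.png",manip.camera("scene")[140:300,230:430,::-1])
f0=s['ft_force']
if not hit:
  manip.line_to(H-.161*X+.014*Z,o,max_speed=.06); s=manip.get_state(); print("up",s['tcp_pos'],s['ft_force']-f0)
  cv2.imwrite("pics/up.png",cv2.resize(manip.camera("scene")[140:300,230:430,::-1],(800,600)))
print(s['time'])
E
```

```text
8.475
in False [0.47151663 0.05495005 0.07110177] [-0.74565873 -0.17545893  0.30511884]
up [0.47174207 0.05497408 0.10082681] [-0.31076598  0.61639478 -1.96686429]
10.6
```

View pics/up.png

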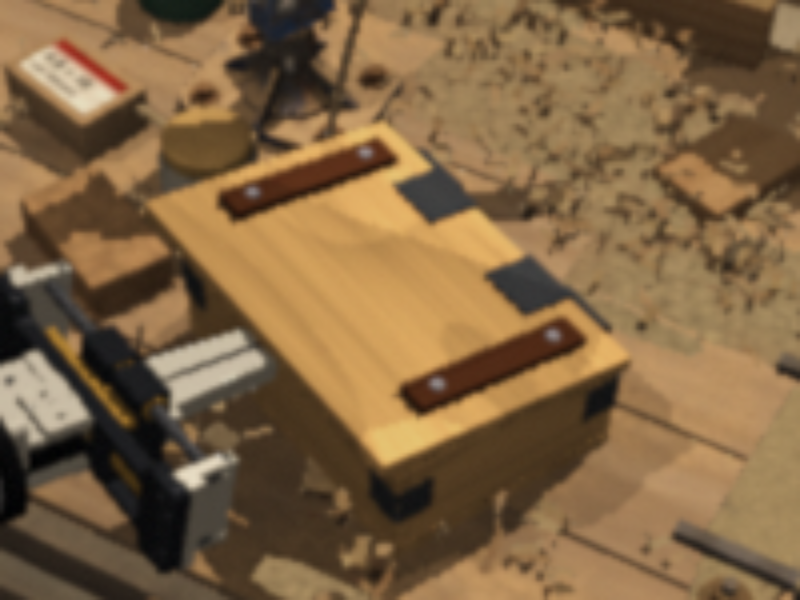

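The shut fingers are under the front lip at about (270,360), the lid is slightly raised, and a 2 N load shows on the tool. I'll continue the arc.

```bash
python3 - <<'E'
from rig import manip
from h import *
o=fwd(10,-1); f=[]
for a in [.25,.4,.55,.7,.85,1.,1.15,1.3,1.42,1.5,1.56,1.6,1.63]:
    h=.009*np.clip((1.57-a)/.3,-1,1)
    r=.160
    hit=manip.line_to(H+r*(-np.cos(a)*X+np.sin(a)*Z)-h*Z,o,max_speed=.1,stop_force=15)
    f.append((a,hit,manip.get_state()['ft_force'].round(1).tolist()))
    if hit: break
print(*f,sep='\n'); manip.wait(.3)
s=manip.get_state();print(s['time'],s['tcp_pos'])
cv2.imwrite("pics/back.png",manip.camera("scene")[:,:,::-1])
E
```

```text
(0.25, False, [-1.6, 0.0, -1.6])
(0.4, False, [0.2, 0.7, -1.1])
(0.55, False, [-0.1, 1.5, -2.3])
(0.7, False, [-0.7, 1.3, -0.8])
(0.85, False, [-0.4, 0.8, -0.2])
(1.0, False, [-0.8, 0.3, 0.3])
(1.15, False, [-1.4, 0.6, -0.3])
(1.3, False, [-1.2, 0.2, -0.2])
(1.42, False, [0.1, 0.3, -0.4])
(1.5, False, [-0.2, -0.9, -0.2])
(1.56, False, [-1.2, 1.4, -0.0])
(1.6, False, [0.5, 0.5, -0.2])
(1.63, False, [-0.8, 0.1, -0.2])
15.4 [0.63816734 0.01765715 0.24849718]
```

View pics/back.png

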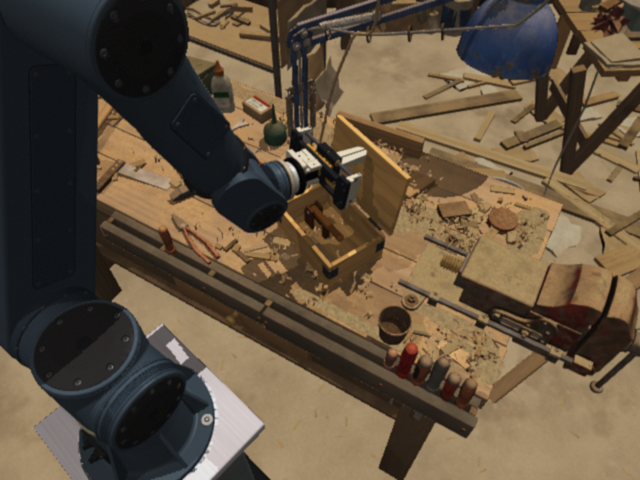

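The lid leans back on its stop and the stay lies inside the chest, dark brown near (320,217). The next step is to hook the fingers under it from the front with a steep tool, so I check reach for the hook and for the later lid pinch.

```bash
python3 - <<'E'
from rig import manip
from h import *
C=lambda x,y,z:O+(x*X+y*Y+z*Z)/1000
for S in(1,-1):
  for t in(62,68,75):
    print(S,t,[None if (q:=manip.ik(C(*p),fwd(t,S))) is None else q.round(2).tolist() for p in((-15,-16,150),(-15,-16,35),(0,-16,35),(-7,0,85),(-7,40,110))])
# pinch: in-plane angle b, tcp at r=.150 on mid-thickness, lateral w
for S in(1,-1):
 for b in(-60,-40,-20,0,20,40):
  for w in(-.08,0,.05):
   L=[]
   for a in(1.7,1.5,1.3,1.1,.87):
    e=-np.cos(a)*X+np.sin(a)*Z; n=np.sin(a)*X+np.cos(a)*Z
    zt=-e*np.cos(np.radians(b))+Y*np.sin(np.radians(b))
    q=manip.ik(H+.15*e+.006*n+w*Y,ori(zt,S*n)); L.append(None if q is None else q.round(1).tolist())
   if None not in L: print(S,b,w,*L)
E
```

```text
1 62 [[0.02, 0.26, 2.09, -0.34, 0.34, -1.04], [0.02, 0.51, 2.14, -1.41, 0.11, 0.05], [0.01, 0.52, 2.1, -1.24, 0.11, -0.13], [0.05, 0.41, 2.09, -0.65, 0.21, -0.69], [0.14, 0.38, 2.04, -0.58, 0.3, -0.7]]
1 68 [[0.0, 0.28, 2.02, -0.18, 0.48, -1.2], [0.0, 0.51, 2.08, -0.42, 0.2, -0.95], [-0.01, 0.52, 2.04, -0.38, 0.22, -1.0], [0.03, 0.42, 2.03, -0.29, 0.34, -1.06], [0.12, 0.39, 1.98, -0.3, 0.43, -0.98]]
1 75 [[-0.01, 0.31, 1.94, -0.09, 0.64, -1.3], [-0.01, 0.52, 2.0, -0.15, 0.37, -1.23], [-0.02, 0.54, 1.96, -0.14, 0.39, -1.25], [0.02, 0.44, 1.95, -0.13, 0.5, -1.23], [0.09, 0.42, 1.9, -0.15, 0.58, -1.14]]
-1 62 [[0.02, 0.26, 2.09, -0.34, 0.34, 2.1], None, None, [0.05, 0.41, 2.09, -0.65, 0.21, 2.45], [0.14, 0.38, 2.04, -0.58, 0.3, 2.45]]
-1 68 [[0.0, 0.28, 2.02, -0.18, 0.48, 1.94], [0.0, 0.51, 2.08, -0.42, 0.2, 2.19], [-0.01, 0.52, 2.04, -0.38, 0.22, 2.14], [0.03, 0.42, 2.03, -0.29, 0.34, 2.08], [0.12, 0.39, 1.98, -0.3, 0.43, 2.16]]
-1 75 [[-0.01, 0.31, 1.94, -0.09, 0.64, 1.84], [-0.01, 0.52, 2.0, -0.15, 0.37, 1.91], [-0.02, 0.54, 1.96, -0.14, 0.39, 1.89], [0.02, 0.44, 1.95, -0.13, 0.5, 1.
[... 4012 characters left out ...]

-1 -40 0.05 [0.2, 0.8, 1.0, -0.6, 1.7, -2.7] [0.3, 0.7, 1.2, -0.6, 1.6, -2.5] [0.3, 0.6, 1.4, -0.7, 1.4, -2.2] [0.4, 0.5, 1.6, -0.9, 1.3, -2.0] [0.5, 0.5, 1.8, -1.0, 1.2, -1.6]
-1 -20 0 [0.1, 0.7, 1.2, -0.3, 1.5, -2.8] [0.1, 0.5, 1.4, -0.4, 1.3, -2.7] [0.2, 0.4, 1.6, -0.5, 1.1, -2.5] [0.2, 0.3, 1.8, -0.7, 0.9, -2.2] [0.3, 0.3, 2.0, -1.1, 0.7, -1.7]
-1 -20 0.05 [0.1, 0.7, 1.1, -0.3, 1.6, -2.8] [0.2, 0.6, 1.3, -0.4, 1.3, -2.6] [0.2, 0.4, 1.6, -0.5, 1.1, -2.4] [0.3, 0.4, 1.8, -0.7, 0.9, -2.1] [0.4, 0.3, 2.0, -1.1, 0.8, -1.6]
-1 40 -0.08 [-0.4, 0.6, 1.4, 0.7, 1.5, 2.8] [-0.5, 0.5, 1.6, 0.7, 1.3, 2.6] [-0.5, 0.4, 1.8, 0.8, 1.1, 2.3] [-0.5, 0.3, 2.0, 1.0, 1.0, 2.0] [-0.6, 0.3, 2.1, 1.3, 0.9, 1.5]
```

```bash
cat >> h.py <<'E'
C=lambda x,y,z:O+(x*X+y*Y+z*Z)/1000
E
python3 - <<'E'
from rig import manip
from h import *
s=manip.get_state(); p=s['tcp_pos']
manip.line_to(p-.12*X+.06*Z,max_speed=.25)
q=manip.get_state()['joints']
manip.move_j([q[0],-.2,1.9,3.6,.35,q[5]])
manip.move_j([0,-.1,1.9,-.2,.45,-1.2])
manip.move_ptp(C(-40,-16,150),fwd(70,1))
cal=manip.get_calibration("wrist"); im=np.ascontiguousarray(manip.camera("wrist")[:,:,::-1])
for pt in((0,60,64),(0,-43,64),(0,-43,73),(-77.5,110,85),(-77.5,-110,85),(77.5,-110,85)):
    u=proj(cal,C(*pt)); cv2.drawMarker(im,tuple(int(v) for v in u),(0,255,0),0,12,1); print(pt,u.round())
cv2.imwrite("pics/w1.png",im); s=manip.get_state(); print(s['time'],s['tcp_pos'])
E
```

```text
(0, 60, 64) [427. 246.]
(0, -43, 64) [285. 246.]
(0, -43, 73) [284. 254.]
(-77.5, 110, 85) [547. 158.]
(-77.5, -110, 85) [154. 158.]
(77.5, -110, 85) [205. 339.]
21.9083 [0.51177094 0.0297823  0.15133405]
```

View pics/w1.png

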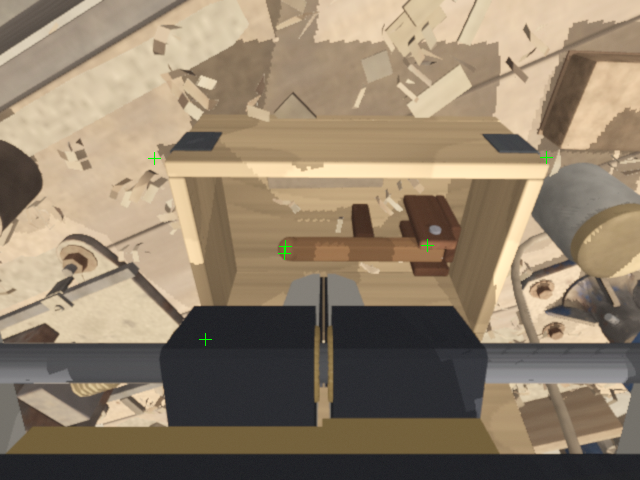

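The wrist view shows the lying stay with its ball at about (290,249), against a prediction of (285,246). The front rim is a few px right of and below its predicted place. I shift the chest estimate by +2 mm in x and +2.5 mm in y, then hook the stay.

```bash
cat >> h.py <<'E'
H=H+.002*X+.0025*Y; O=O+.002*X+.0025*Y
E
python3 - <<'E'
from rig import manip
from h import *
o=fwd(70,1)
manip.line_to(C(-45,-16,100),o,max_speed=.2)
hit=manip.line_to(C(-22,-16,35),o,max_speed=.12,stop_force=6); print("down",hit)
f0=manip.get_state()['ft_force']
if not hit:
  hit=manip.line_to(C(-6,-16,35),o,max_speed=.05,stop_force=4); s=manip.get_state()
  xs=(s['tcp_pos']-O)@X*1000; print("fwd",hit,xs,s['ft_force']-f0)
  manip.line_to(s['tcp_pos']+.035*Z,o,max_speed=.06,stop_force=12); s=manip.get_state(); print((s['tcp_pos']-O),s['ft_force']-f0,s['time'])
  cv2.imwrite("pics/l1.png",cv2.resize(manip.camera("scene")[130:290,230:430,::-1],(800,600)))
E
```

```text
down False
fwd True -9.230709578285667 [-0.07993834  0.27781308 -1.26893418]
[-0.01248668 -0.01383724  0.07004961] [-0.99080846  0.12986889 -1.60302232] 24.0833
```

View pics/l1.png

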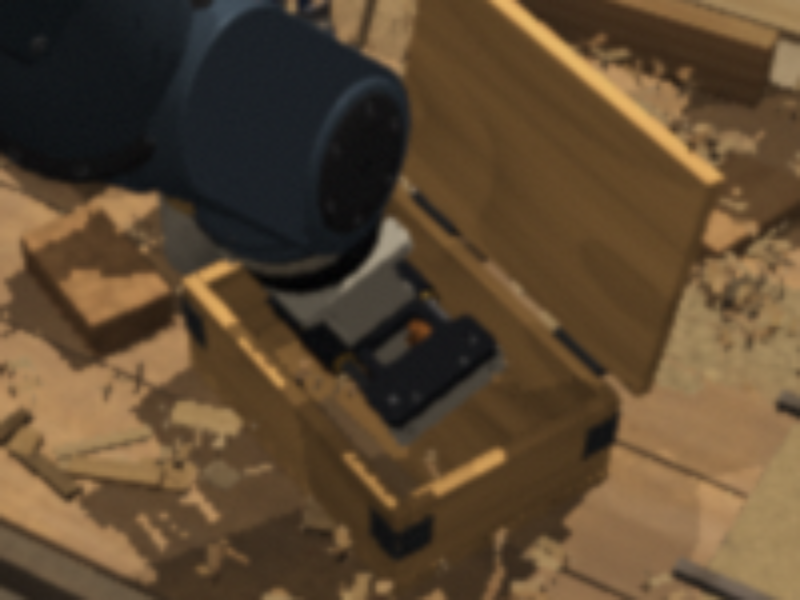

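The arm hides most of the stay, but a bit of the orange ball shows raised at (418,330), and contact came where I predicted it. I'll carry on around the arc.

```bash
python3 - <<'E'
from rig import manip
from h import *
o=fwd(70,1)
s=manip.get_state(); f0=s['ft_force']; x=(s['tcp_pos']-O)@X*1000+1; out=[]
for d in (40,50,60,70,78,86,92):
    a=np.radians(d); rho=62; 
    cy=60-rho*np.cos(a)-7*np.sin(a); cz=64+rho*np.sin(a)-7*np.cos(a)
    yc=cy-17.5; z=cz-57+35
    hit=manip.line_to(C(x,yc,z),o,max_speed=.08,stop_force=10)
    out.append((d,hit,round(yc,1),round(z,1),(manip.get_state()['ft_force']-f0).round(1).tolist()))
    if hit: break
print(*out,sep='\n')
if not hit:
    hit=manip.line_to(C(x,48,z),o,max_speed=.04,stop_force=4); s=manip.get_state()
    print(hit,(s['tcp_pos']-O)@Y*1000,s['ft_force']-f0)
manip.wait(.3)
print(manip.get_state()['time'])
cal=manip.get_calibration("wrist"); im=np.ascontiguousarray(manip.camera("wrist")[:,:,::-1]); cv2.imwrite("pics/w2.png",im)
E
```

```text
(40, False, np.float64(-9.5), np.float64(76.5), [-6.5, -2.5, 0.9])
(50, False, np.float64(-2.7), np.float64(85.0), [-5.5, -1.2, 0.7])
(60, False, np.float64(5.4), np.float64(92.2), [-6.0, 0.6, 0.8])
(70, False, np.float64(14.7), np.float64(97.9), [0.9, -0.4, 1.0])
(78, False, np.float64(22.8), np.float64(101.2), [0.0, -0.6, 0.8])
(86, False, np.float64(31.2), np.float64(103.4), [0.1, -0.1, -0.3])
(92, False, np.float64(37.7), np.float64(104.2), [0.9, 0.2, 0.5])
True 47.97057006936057 [ 0.49383889 -5.51321184  2.22501992]
26.6417
```

View pics/w2.png

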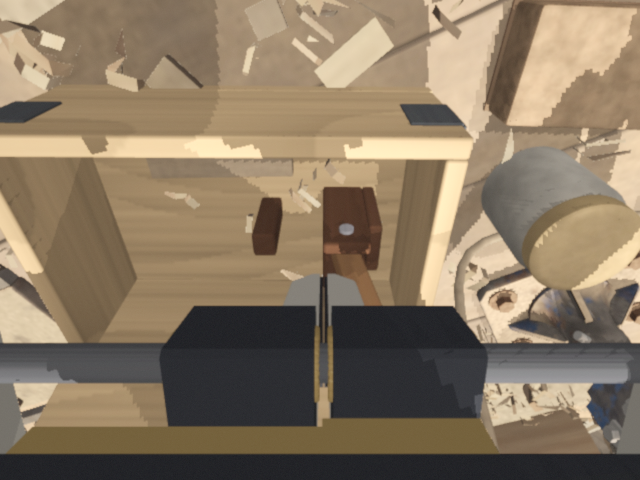

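The stay stands upright, leaning left against its stop block: the bar runs to (360,290), its bracket is at (350,225), and the stop pushed back with 5.5 N. I retract and pinch the leaning lid's top edge, leaning in from the right and away from the lamp.

```bash
cat >> h.py <<'E'
def lid(a,r,b=40,w=-.05,back=0):
    e=-np.cos(a)*X+np.sin(a)*Z; n=np.sin(a)*X+np.cos(a)*Z
    zt=-e*np.cos(np.radians(b))+Y*np.sin(np.radians(b))
    return H+r*e+.006*n+w*Y-zt*back, ori(zt,n)
E
python3 - <<'E'
from rig import manip
from h import *
s=manip.get_state(); o=s['tcp_rot']
manip.line_to(s['tcp_pos']-.012*Y,o,max_speed=.08)
manip.line_to(manip.get_state()['tcp_pos']-.05*X-.03*Y+.1*Z,o,max_speed=.25)
manip.line_to(manip.get_state()['tcp_pos']-.05*X-.05*Y+.15*Z,o,max_speed=.3)
print(manip.get_state()['tcp_pos'],manip.get_state()['time'])
manip.move_ptp(*lid(1.70,.138,back=.16)); manip.release()
s=manip.get_state(); print(s['tcp_pos'],s['joints'].round(2),s['time'])
cv2.imwrite("pics/pre.png",manip.camera("scene")[:,:,::-1])
cal=manip.get_calibration("wrist"); im=np.ascontiguousarray(manip.camera("wrist")[:,:,::-1]); cv2.imwrite("pics/w3.png",im)
E
```

```text
[0.4404841  0.01950442 0.35111263] 28.3083
[ 0.63664208 -0.13608472  0.34462122] [-0.54  0.59  1.13  0.63  1.74 -0.26] 30.8083
```

View pics/pre.png

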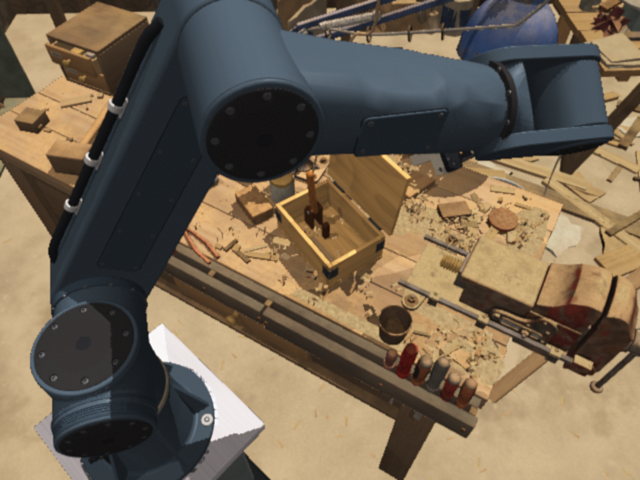

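The stay stands with its ball near (311,175), the lid is still leaning back, and the gripper is above and to the right of the lid. I descend along the lid's plane and pinch.

```bash
python3 - <<'E'
from rig import manip
from h import *
p,o=lid(1.70,.138)
hit=manip.line_to(p,o,max_speed=.1,stop_force=6); s=manip.get_state(); print("down",hit,s['tcp_pos']-p,s['ft_force'],s['time'])
if not hit:
    f0=s['ft_force']; manip.gripper_close(10); s=manip.get_state(); print(s['width'],s['finger_force'],s['ft_force']-f0,s['time'])
E
```

```text
down False [ 0.00016145 -0.00031531  0.00036048] [0.29091603 0.26003571 0.01671046] 32.6583
0.012256190716878262 9.996926039457321 [-8.10239351  0.88162129  3.03089257] 33.8917
```

Pinched: the fingers stopped at 12.3 mm, the board's thickness. Next I bring the lid forward.

```bash
python3 - <<'E'
from rig import manip
from h import *
out=[]
for a in np.arange(1.62,.99,-.08):
    hit=manip.line_to(*lid(a,.138),max_speed=.07,stop_force=15); s=manip.get_state(); out.append((round(a,2),hit,s['ft_force'].round(1).tolist(),round(s['width'],4)))
    if hit: break
print(*out,sep='\n')
if not hit:
    manip.line_to(*lid(.95,.138),max_speed=.05); manip.wait(.2)
    f0=manip.get_state()['ft_force']
    hit=manip.line_to(*lid(.82,.138),max_speed=.025,stop_force=5); s=manip.get_state()
    g=s['tcp_pos']-H; print(hit,s['ft_force']-f0,"angle",np.arctan2(g@Z,-(g@X))-.006/.138)
print(manip.get_state()['time'])
cv2.imwrite("pics/low.png",manip.camera("scene")[:,:,::-1])
E
```

```text
(np.float64(1.62), False, [1.6, 1.5, -2.6], 0.0119)
(np.float64(1.54), False, [1.2, 3.1, -1.8], 0.0122)
(np.float64(1.46), False, [1.8, 5.2, -0.7], 0.0122)
(np.float64(1.38), False, [0.4, 4.6, -0.3], 0.0121)
(np.float64(1.3), True, [-0.8, -1.0, 4.4], 0.0125)
35.375
```

View pics/low.png

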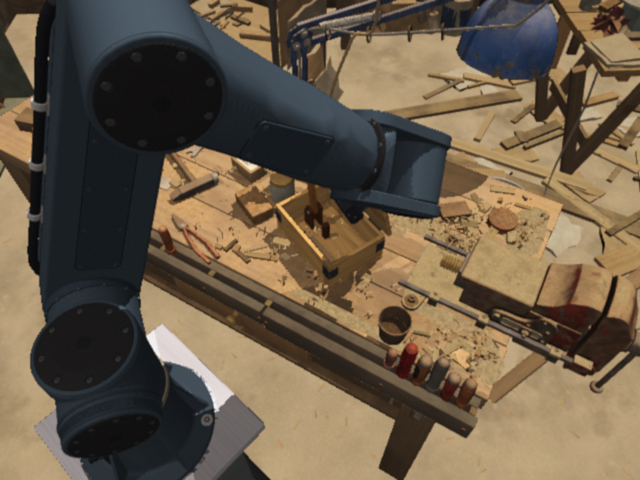

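The lid is held part-way with the stay still standing at (312,195), hidden partly by the wrist. The force stop looks like a short transient, so I check the state and go on in smaller, slower steps.

```bash
python3 - <<'E'
from rig import manip
from h import *
def st(t):
    s=manip.get_state(); g=s['tcp_pos']-H; print(t,"ang",round(float(np.arctan2(g@Z,-(g@X))-.006/.138),3),"r",round(float(np.hypot(g@X,g@Z)),4),"w",round(float(g@Y),4),s['ft_force'].round(1),s['moment'].round(2),round(float(s['width']),4),round(float(s['finger_force']),1),round(s['time'],2))
st("now")
for a in (1.34,1.30,1.26,1.22):
    hit=manip.line_to(*lid(a,.138),max_speed=.04,stop_force=15); st((a,hit))
    if hit: break
cv2.imwrite("pics/w4.png",manip.camera("wrist")[:,:,::-1])
E
```

```text
now ang 1.296 r 0.1382 w -0.0495 [-2.5 -1.4  5.6] [-0.09  0.21 -0.02] 0.0122 10.0 35.42
(1.34, True) ang 1.342 r 0.1382 w -0.0496 [-2.2 -2.2  5.1] [-0.04  0.31  0.01] 0.012 10.0 35.67
```

```bash
python3 - <<'E'
from rig import manip
from h import *
def st(t):
    s=manip.get_state(); g=s['tcp_pos']-H; print(t,"ang",round(float(np.arctan2(g@Z,-(g@X))-.006/.138),3),s['ft_force'].round(1),s['moment'].round(2),round(float(s['width']),4),round(float(s['finger_force']),1),round(s['time'],2))
for a in (1.28,1.22,1.16,1.1,1.04,.98,.95):
    hit=manip.line_to(*lid(a,.138),max_speed=.04,stop_force=30); st((a,hit))
    if hit: break
else:
    manip.wait(.2); st("rest")
    hit=manip.line_to(*lid(.83,.138),max_speed=.025,stop_force=8); st(("final",hit))
E
```

```text
(1.28, False) ang 1.279 [1.2 4.8 1.3] [ 0.35 -0.21 -0.07] 0.0122 10.0 36.04
(1.22, False) ang 1.22 [1.  6.5 2.3] [ 0.47 -0.12  0.04] 0.012 10.0 36.4
(1.16, False) ang 1.16 [1.6 5.7 2.5] [ 0.53 -0.1   0.15] 0.012 10.0 36.76
(1.1, False) ang 1.1 [1.2 6.4 2.6] [ 0.65 -0.07  0.2 ] 0.012 10.0 37.12
(1.04, False) ang 1.04 [0.3 7.  1.7] [ 0.62 -0.05  0.31] 0.0119 10.0 37.48
(0.98, False) ang 0.979 [0.8 7.  1.8] [ 0.64 -0.14  0.36] 0.012 10.0 37.83
(0.95, False) ang 0.949 [1.5 6.6 0.9] [ 0.65 -0.11  0.31] 0.0121 10.0 38.08
rest ang 0.95 [-0.2  5.7  2.1] [0.54 0.04 0.46] 0.0117 10.0 38.28
('final', True) ang 0.912 [0.2 0.2 1.4] [ 0.02 -0.09 -0.14] 0.0122 10.0 38.64
```

```bash
python3 - <<'E'
from rig import manip
from h import *
def st(t):
    manip.wait(.15); s=manip.get_state(); g=s['tcp_pos']-H; a=float(np.arctan2(g@Z,-(g@X))-.006/.138); n=np.sin(a)*X+np.cos(a)*Z
    print(t,"ang",round(a,3),"Fn",round(float(s['ft_force']@n),1),s['ft_force'].round(1),round(s['time'],2)); return s['ft_force']@n
F0=st("now")
for a in (.9,.89,.88,.87,.86,.85,.84):
    manip.line_to(*lid(a,.138),max_speed=.02)
    if st(a)-F0>5: break
cv2.imwrite("pics/rest.png",manip.camera("scene")[:,:,::-1])
E
```

```text
now ang 0.915 Fn -0.4 [-2.5 -1.8  2. ] 38.79
0.9 ang 0.9 Fn 0.1 [1.2 6.5 0.4] 39.19
0.89 ang 0.89 Fn 0.8 [2.5 6.9 0.2] 39.59
0.88 ang 0.88 Fn -0.2 [ 2.2  7.6 -0.9] 39.99
0.87 ang 0.87 Fn 0.2 [ 2.   7.4 -0.1] 40.39
0.86 ang 0.864 Fn 3.8 [6.  8.8 1.2] 40.79
0.85 ang 0.862 Fn 9.0 [11.5  9.4  3. ] 41.19
```

The lid met the stay at about 0.865, with the normal force rising to 9 N. I ease off slightly, open, and withdraw in the lid's plane.

```bash
python3 - <<'E'
from rig import manip
from h import *
manip.line_to(*lid(.862,.138),max_speed=.02)
manip.release(); s=manip.get_state(); print(s['width'],s['ft_force'])
manip.line_to(*lid(.862,.138,back=.15),max_speed=.1)
s=manip.get_state(); print(s['tcp_pos'],s['time'],s['ft_force'])
q=s['joints'].copy(); q[0]-=.6; manip.move_j(q); manip.wait(.3); print(manip.get_state()['time'])
im=np.ascontiguousarray(manip.camera("scene")[:,:,::-1]); cal=manip.get_calibration("scene")
for a in(.87,):
    e=-np.cos(a)*X+np.sin(a)*Z
    for w in(-.12,.12):
        u=proj(cal,H+.175*e+w*Y); cv2.drawMarker(im,tuple(int(v) for v in u),(0,255,0),0,6,1)
cv2.imwrite("pics/fin.png",cv2.resize(im[90:330,200:520],(800,600)))
E
```

```text
0.09287026146112595 [ 0.2402401  -1.11223535 -0.54229113]
[ 0.44334515 -0.08591908  0.28265113] 44.475 [-1.11513647  1.55724353 -0.21128963]
45.7917
```

View pics/fin.png

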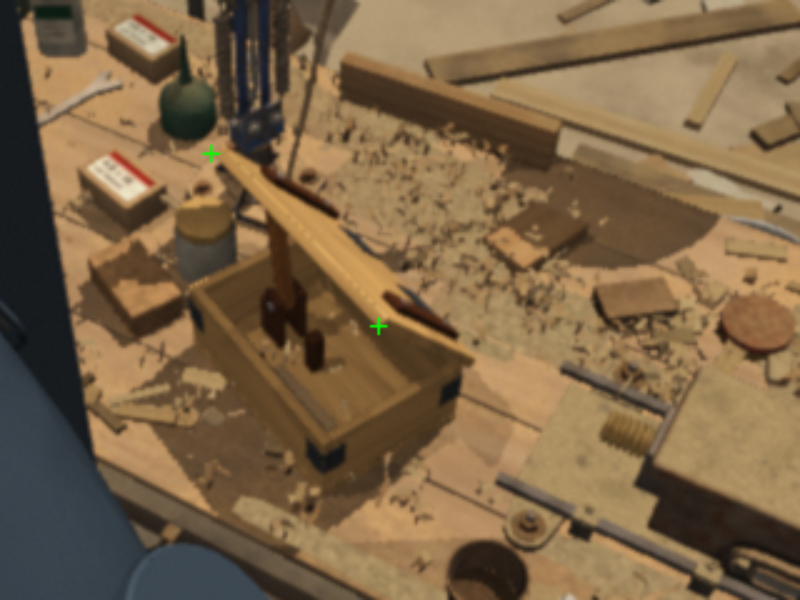

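The lid rests on the standing stay, its front edge running from (215,155) to (380,320). That matches the markers predicted for 0.87 rad, and the arm is clear.

```bash
python3 -c "
from rig import manip
print(manip.job_done())"
```

```text
the job is handed in; nothing more can be done
None
```

The lid is propped half open on the raised stay, at about 0.87 rad in the last picture, and the job was handed in at about 46 s with the arm clear; no verdict was returned.

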